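Shift the gear selector on the test plate into the green slot

TASK

The gear selector unit on the test plate is to be measured in another gear: push its lever along the gate, through the neutral channel and fully home to the very end of the slot with the green tag. Push it from outside with the fingers, never taking the lever or its knob between them and never forcing it; then take the hand away: the lever stays there, and the loose things round the unit stay where they are.

Things in the scene. Friction and masses are not known exactly. Their poses are not given: they have to be found in the camera images.
- selector: gear selector unit: blue-grey housing 150 x 108 mm on a fixed aluminium test plate 270 x 200 x 12 mm. Origin on the bench under the middle of both; x runs along the slots (shift direction), y across them, z up. Its heading varies
- gate (a point): centre of the level gate plate's top face, 138 mm over the bench, on the selector's axes; plate 160 (x) x 124 (y) x 6 mm. Six-slot H-gate: three lanes along x at y = +24, 0, -24 mm, 12 mm wide, joined at x = 0 by a neutral channel along y, 15 mm wide. The tongues between lanes (12 mm) have round noses at the channel that guide the lever. Lever axis at the slot ends: x = +28 and -28 mm
- pivot (a point): point on the selector's z axis, 25 mm over the bench, about which the lever tips both ways; 110 mm below mid gate plate. From here the lanes lie at tilts of about +0.215, 0 and -0.215 rad towards the selector's y, the slot ends at +0.249 and -0.249 rad towards its x
- gear_lever: steel lever shaft 10 mm thick with a black ball knob. Origin at the pivot, z along the shaft to the knob. It starts in the y = +24 mm lane, anywhere along it (slots with a black tag at +x, a white one at -x), and is never to end there. No spring, no detent: friction holds it where it is left; 3 to 4 N at the knob moves it
- knob (a point): centre of the black ball knob (40 mm diameter), 225 mm from the pivot along the shaft, 235 to 250 mm over the bench. Below it a collar tapers to end 34 mm from this point; then the shaft is bare down to the gate. It travels about 56 mm each way along a lane; the lanes are about 48 mm apart here
- shaft_at_gate (a point): point on the shaft's axis 113 mm from the pivot, at the top face of the gate plate: shows where the shaft stands in the gate
- tag_green: green tag, 28 x 18 x 1.5 mm, flat on the gate plate just beyond the end of the slot it marks; origin at the centre of its underside. In the selector's frame it lies at x = +52 or -52 mm (24 mm beyond the shaft's place at the slot end) and y = 0 or -24 mm, in line with its lane. Which of these four slots it marks varies
- tag_red: red tag, same size and placing as the green tag; marks another slot
- tag_yellow: yellow tag, same size and placing as the green tag; marks another slot
- tag_blue: blue tag, same size and placing as the green tag; marks another slot
- screwdriver: loose screwdriver with a green handle, 190 mm long, lying beside the test plate on the selector's -y side; origin under its middle. Not to be disturbed
- adapter: loose brass coaxial adapter, 21 mm diameter, 36 mm high, standing on the selector's +x side; origin under its centre. Not to be disturbed
- radio_housing: loose tan housing 150 x 110 x 32 mm with a circuit board in it, on the selector's +y side; origin under its centre. Not to be disturbed
- pot: loose white plastic pot with grey cap, 48 mm diameter, 50 mm high, standing on the selector's -x side; origin under its centre. Not to be disturbed

How it is judged:
At the end, for the whole second after the job is handed in: the lever stands at rest in the green-tagged slot with its shaft within about 3 mm of the slot's end (shaft at the gate less than 27.5 mm from the tag's centre; 24 mm is fully home), and no bystander is more than 15 mm from where it was (horizontal distance between shaft_at_gate and tag_green below 0.0275 m and angular speed of gear_lever below 0.05 rad/s and distance of each of screwdriver, adapter, radio_housing, pot from where it was at the start of the episode below 0.015 m); the robot touches nothing.
It fails at once if the lever or its knob is taken between the fingers (the grasp point on the lever's axis while they touch it) (contact force between the fingers and gear_lever above 0.5 N and x of the grasp point in the frame of gear_lever between -0.009 and 0.009 m and y of the grasp point in the frame of gear_lever between -0.009 and 0.009 m and z of the grasp point in the frame of gear_lever below 0.247 m).
It fails at once if the lever is forced with more than 50 N (contact force between the fingers and gear_lever above 50 N).
It fails at once if a loose thing round the unit is lifted or moved more than 20 mm (distance of any of screwdriver, adapter, radio_housing, pot from where it was at the start of the episode above 0.02 m).
It also fails if it takes over 58 s, if anything falls off the work surface, if the arm or the gripper's body presses on something with over 40 N, if the wrist force passes 120 N, or if a joint passes its speed limit or range.

ROBOT

A 6-joint arm with a two-finger parallel gripper is mounted at the origin on the work surface. World frame = base frame: x ahead of the robot, y to its left, z up, the work surface at z = 0. Lengths are in m, angles in rad, forces in N, time in s.
With the tool pointing down it reaches from about 0.35 to 0.975 m from the base axis. Payload 4.9 kg.
Tool frame: the origin (TCP) lies at the very end of the fingers, on their centre line; the grasp point (between the pads) lies 19 mm behind it; z points along the fingers, y is the direction in which the jaws open and shut (so a half turn about z gives the same grasp; the last joint's range is limited). The gripper opens to 85 mm and grips with 20 to 120 N. Pads are 22 mm wide; open, the fingers measure 114 mm over their backs; the gripper's body (76 mm by 85 mm) begins 54 mm behind the grasp point. The pads swing forward as they close: fully open they stand 13 mm farther back than shut.
Start: joints at [-1.44, 0.053, 1.613, -0, 1.476, -0.119], TCP at [0.155, -0.606, 0.231] pointing down, gripper open.
Joint ranges: [-3.01, 3.01], [-1.01, 2.22], [0.06, 2.58], [-1.02, 4.17], [0.09, 2.62], [-3.14, 3.14]. Speed limits (rad/s): [2.57, 2.57, 3.14, 3.14, 3.14, 3.14].

INTERFACE

Orientations are given as a unit quaternion [w, x, y, z].
In Python, from plant import monitor, eyes, manip gives the robot as it stands.
- The arm moves only by the tool step_arm, never from a script. Its argument "motion" is a list of rows, each a list of 7 numbers: the shift along the world's x, y, z scaled (see below), then the turn, a rotation vector about the world's x, y, z scaled (see below), then the closure in counts, from 0 (fully open) to 255 (shut). In form: [[x, y, z, ax, ay, az, grip], ...]. A call has 1 to 10 rows; each row is the pose to reach, as a shift and turn from the pose commanded when the call began; what a row does not reach only later rows make up. The controller multiplies each number of a shift by 0.5 m and each number of a turn by 1.5 rad. A row lasts 1/10 s, in which the tool goes at most 50 mm and 8.59 degrees, less where a joint would pass 70% of its speed; a pose out of reach is approached as far as the arm can. A call with a number of a shift or a turn outside -1 to 1 is refused whole. A call with a gripper value outside its range is refused whole. The fingers move at their own pace and stop on an object; the grip force is fixed at half the most. Time passes only in rows, so rows that repeat a pose let the fingers close. It gives the time, the measured TCP pose, the force and the opening at its end, in the units of the state.
- monitor.state(): the state, without advancing time (a new reading comes with each control period).
- eyes.grab_frame(name): name is "side" or "top" or "wrist"; returns a dict with "pixels" (384x512x3 uint8, red, green, blue), "mtx" (3x3 intrinsics, pixels), "rvec" (rotation vector, rad) and "tvec" (3), from world to camera coordinates, as OpenCV has them; the wrist camera has in their place "hand_eye" (4x4, takes a point from camera to tool coordinates, whose origin is the TCP and whose axes are the flange's). Camera axes: x right, y down, z forward; pixel columns grow to the right and rows downward; lengths in m; the calibration is good to about 2 mm. The wrist camera is an equidistant fisheye: a pixel r from the principal point sees the ray r / f radians off the axis. A picture is of the moment at which its call begins: read the wrist's pose just before it. There is no depth.
- manip.job_done(): hands the job in, once; it reports no verdict.
Trained networks look in the newest picture that a camera, given by its name, has taken for a name from the list of things; names that differ only in an ending like _2 or _b are one class to them, and where a whole thing is asked for, a point or a joint stands for the part that bears it (a point fixed in the world has none). Each returns a list of dicts, best first, with "p" (0 to 1); they miss things now and then, are a little off and sometimes report something else, mostly with a low value. They report only what shows in the picture. A call takes as long as a camera call.
- eyes.look_for(name, camera): "box" ([centre column, centre row, width, height] in pixels, round what is visible of it).
- eyes.pinpoint(name, camera): "uv" ([column, row] in pixels: a listed point, or the origin of a listed thing).
The state is a dict: "time": time; "joint_pos": joint angles; "joint_vel": joint speeds; "joint_efforts": joint torques, N m; "tool_pos": TCP position; "tool_rot": TCP orientation; "contact_force": force on the tool from outside, world axes, zero at the start; "ft_torque": the same for the moment, N m; "gripper_width": opening from 0.0 (shut) to 1.0 (fully open).
Only numpy, scipy, OpenCV 4.12 (cv2) and the standard library are available. Lean on these libraries where they do the work, as an engineer would, in place of code of your own. Each camera call takes 0.05 s, during which the arm holds its last target.

## Working session

There is one attempt and no reset: what is moved stays moved. The work goes in short steps, Python scripts to look and compute and a tool call to move; the robot and the scene stay as the last step left them, time stands still between calls to the robot, and variables do not carry over. Pictures are saved under pics/ and viewed, and the job is handed in when it is done.

Besides the shell and the picture viewer there is one more tool, called by a JSON object that holds its "fn" and its "kwargs", one argument or row to a line. step_arm: Moves the arm, as the interface text tells. Its arguments: {"type":"object","properties":{"motion":{"type":"array","items":{"type":"array","items":{"type":"number"}}}},"required":["motion"]}

```bash
mkdir -p pics; ls
python3 - <<'E'
from plant import monitor, eyes, manip
import cv2
s=monitor.state(); print(s)
for n in ["side","top","wrist"]:
    f=eyes.grab_frame(n)
    cv2.imwrite(f"pics/{n}0.png",f["pixels"][:,:,::-1])
    print(n,{k:v for k,v in f.items() if k!="pixels"})
    for t in ["gate","knob","shaft_at_gate","tag_green","tag_red","tag_yellow","tag_blue","pivot","selector","adapter","pot","radio_housing","screwdriver"]:
        r=eyes.pinpoint(t,n)
        print(t,[([round(float(x),1) for x in q["uv"]],round(float(q["p"]),2)) for q in r[:2]])
print(monitor.state()["time"])
E
```

```text
pics
{'time': 0.0, 'joint_pos': array([-1.43998644e+00,  5.33944819e-02,  1.61431645e+00, -1.60072234e-05,
        1.47602135e+00, -1.19059102e-01]), 'joint_vel': array([ 2.98349855e-04, -7.58710250e-05,  3.03775784e-04, -1.32905488e-03,
        1.84713232e-03, -3.13076022e-04]), 'joint_efforts': array([ 2.10909377e-03, -3.93682981e+01, -3.70174456e+01, -3.07153812e-05,
        7.13113637e-03,  2.92132905e-07]), 'tool_pos': array([ 0.1544244 , -0.60496213,  0.2300263 ]), 'tool_rot': array([-1.06974730e-03,  9.92205169e-01,  1.24610429e-01, -1.42522749e-05]), 'contact_force': array([ 0.72436403, -0.03481718,  1.0464425 ]), 'ft_torque': array([ 0.03721998, -0.01238189, -0.03334084]), 'gripper_width': 0.9989117485876006}
side {'mtx': array([[367.96453232,   0.        , 256.43421346],
       [  0.        , 367.96453232, 190.48098963],
       [  0.        ,   0.        ,   1.        ]]), 'rvec': array([ 2.21455916,  0.50018761, -0.21411614]), 'tvec': array([-0.53098676, -0.00639974,  1.15379065])}
gate [([220.2, 242.8], 0.7)]
knob [([199.0, 190.9], 0.63), ([224.7, 277.6], 0.15)]
shaft_at_
[... 1279 characters left out ...]
6.2, 176.9], 0.84)]
wrist {'mtx': array([[297.31863964,   0.        , 253.7805716 ],
       [  0.        , 297.31863964, 189.73478544],
       [  0.        ,   0.        ,   1.        ]]), 'hand_eye': array([[ 3.13647249e-04, -9.55516940e-01, -2.94936058e-01,
         7.54129144e-02],
       [ 9.99999944e-01,  2.64442580e-04,  2.06715541e-04,
         5.47475434e-04],
       [-1.19526549e-04, -2.94936106e-01,  9.55516969e-01,
        -1.42938391e-01],
       [ 0.00000000e+00,  0.00000000e+00,  0.00000000e+00,
         1.00000000e+00]])}
gate []
knob []
shaft_at_gate []
tag_green []
tag_red []
tag_yellow []
tag_blue []
pivot []
selector []
adapter []
pot []
radio_housing []
screwdriver []
2.1
```

View images.

Run:
```python
import cv2
a=cv2.imread("pics/side0.png");b=cv2.imread("pics/top0.png")
cv2.imwrite("pics/side0c.png",cv2.resize(a[150:370,110:350],None,fx=2.7,fy=2.7,interpolation=cv2.INTER_CUBIC))
cv2.imwrite("pics/top0c.png",cv2.resize(b[130:330,210:450],None,fx=2.9,fy=2.9,interpolation=cv2.INTER_CUBIC))
```

```text
(no output)
```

View pics/side0c.png

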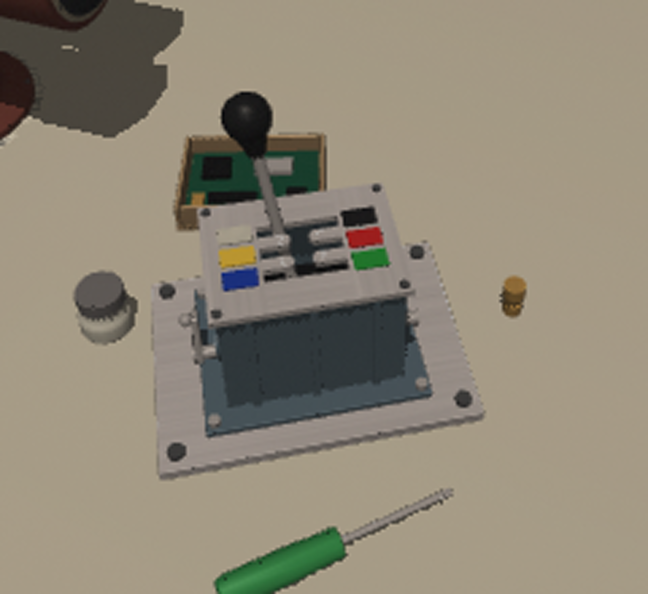

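View pics/top0c.png

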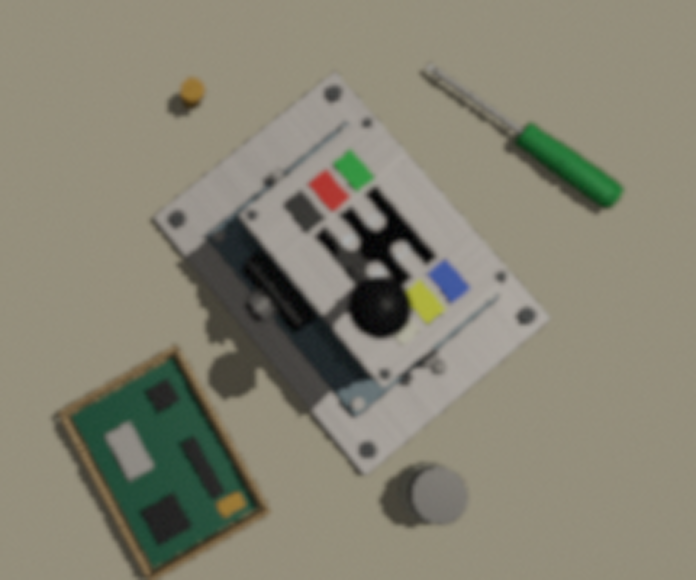

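View pics/top0.png

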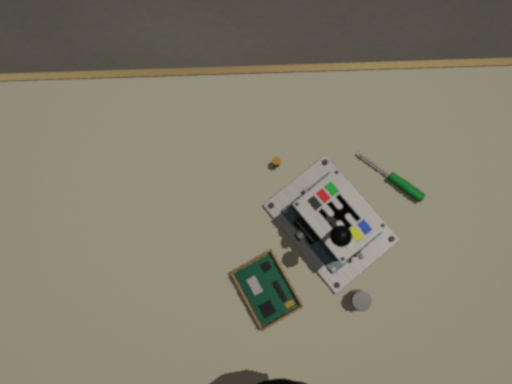

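```bash
cat > h.py <<'E'
import numpy as np, cv2
from scipy.optimize import least_squares
CAM={}
def cam(f): return f["mtx"],f["rvec"],f["tvec"]
def proj(c,P): return cv2.projectPoints(np.atleast_2d(P).astype(float),c[1],c[2],c[0],None)[0].reshape(-1,2)
def s2w(p,P):
    P=np.atleast_2d(P); c,s=np.cos(p[2]),np.sin(p[2])
    return np.c_[p[0]+c*P[:,0]-s*P[:,1],p[1]+s*P[:,0]+c*P[:,1],P[:,2]]
def knob_s(u,v,r=.225):  # u,v: gate-level x,y at 113mm; direction
    d=np.array([u,v,.113]) ; d=d/np.linalg.norm(d) ; return np.array([0,0,.025])+r*d
E
python3 - <<'E'
from h import *
from plant import eyes,monitor
T=cam(eyes.grab_frame("top"));S=cam(eyes.grab_frame("side"))
np.savez("cams.npz",Tm=T[0],Tr=T[1],Tt=T[2],Sm=S[0],Sr=S[1],St=S[2])
z=.1395
M=dict(green=(.052,-.024,z),red=(.052,0,z),black=(.052,.024,z),yellow=(-.052,0,z),blue=(-.052,-.024,z),white=(-.052,.024,z))
top=dict(green=(353,171),red=(328,190),yellow=(425,301),blue=(449,281),black=(304,211))
side=dict(green=(370,259),red=(365,237),yellow=(238,256),blue=(240,279),black=(358,216),white=(237,235))
kt=np.array((380,307))/2.9+(210,130); ks=np.array((247,118))/2.7+(110,150)
def pick(im,d,sc,off): return {k:np.array(v)/sc+off for k,v in d.items()}
t=pick(0,top,2.9,(210,130)); s=pick(0,side,2.7,(110,150))
def res(p,w=(1,1)):
    r=[]
    for C,d,ww in((T,t,w[0]),(S,s,w[1])):
        r.append(ww*(proj(C,s2w(p,[M[k] for k in d]))-np.array(list(d.values()))).ravel())
    for C,k,ww in((T,kt,w[0]),(S,ks,w[1])): r.append(ww*(proj(C,s2w(p,knob_s(*p[3:5])))-k).ravel())
    return np.concatenate(r)
for w in((1,1),(1,.01),(.01,1)):
  best=min((least_squares(lambda p:res(p,w),[.1,-.6,a,-.01,.024]) for a in np.arange(-3,3,.7)),key=lambda q:q.cost)
  print(best.x.round(4),best.cost,np.abs(res(best.x)).max())
  if w==(1,1): np.save("pose.npy",best.x)
p=np.load("pose.npy"); print("knob",s2w(p,knob_s(*p[3:5])))
for nm,a in (("adapter",0),("pot",0)):
  pass
print(monitor.state()["time"])
E
```

```text
[ 0.5547 -0.1206  0.6556 -0.0163  0.0242] 5.357159588270247 1.6285003092055206
[ 0.5529 -0.1212  0.6595 -0.0158  0.0242] 0.2154269296525456 2.4971438396601684
[ 0.5564 -0.1203  0.6533 -0.0163  0.0236] 0.6611721784324818 1.9178186149341343
knob [[ 0.50137285 -0.102731    0.24285465]]
2.2
```

{"fn": "step_arm", "kwargs": {
  "motion": [
    [0.06,0.093,0.02,0,0,0.03,255],
    [0.13,0.2,0.04,0,0,0.06,255],
    [0.2,0.3,0.04,0,0,0.1,255],
    [0.26,0.4,0.04,0,0,0.13,255],
    [0.32,0.5,0.04,0,0,0.16,255],
    [0.38,0.6,0.04,0,0,0.19,255],
    [0.44,0.7,0.04,0,0,0.22,255],
    [0.5,0.79,0.04,0,0,0.25,255],
    [0.55,0.87,0.02,0,0,0.27,255],
    [0.592,0.93,0,0,0,0.27,255]
  ]
}}

```text
time: 3.2
tool_pos: [0.4223, -0.1837, 0.2405]
tool_rot: [0.001, 0.947, 0.322, 0.001]
contact_force: [-0.1, -0.6, -0.4]
gripper_width: 0.0
```

{"fn": "step_arm", "kwargs": {
  "motion": [
    [0,0,0,0,0,0,255],
    [0,0,0,0,0,0,255],
    [0,0,0,0,0,0,255]
  ]
}}

```text
time: 3.5
tool_pos: [0.421, -0.1861, 0.2397]
tool_rot: [0.0, 0.947, 0.321, -0.0]
contact_force: [-0.5, 0.4, 0.6]
gripper_width: -0.002
```

```bash
cat >> h.py <<'E'
def look(tag):
    from plant import eyes,monitor
    from scipy.spatial.transform import Rotation as R
    st=monitor.state(); p=np.load("pose.npy")
    q=st["tool_rot"]; X=R.from_quat([q[1],q[2],q[3],q[0]]).as_matrix()
    d=st["tool_pos"]; c,s=np.cos(p[2]),np.sin(p[2]); e=d[:2]-p[:2]
    print("t",st["time"].__round__(2),"tcp",d.round(4),"sel",(1e3*(c*e[0]+s*e[1])).round(1),(1e3*(-s*e[0]+c*e[1])).round(1),"xhead",round(float(np.arctan2(X[1,0],X[0,0])),3),"zt",X[:,2].round(3),"F",st["contact_force"].round(1),"w",round(st["gripper_width"],2))
    ims={}
    for n in("top","side","wrist"): ims[n]=eyes.grab_frame(n)["pixels"][:,:,::-1]
    a=cv2.resize(ims["side"][150:290,150:310],None,fx=2.5,fy=2.5,interpolation=cv2.INTER_CUBIC)
    b=cv2.resize(ims["top"][150:290,260:420],None,fx=2.5,fy=2.5,interpolation=cv2.INTER_CUBIC)
    w=cv2.resize(ims["wrist"],(330,247)); 
    o=np.zeros((350+247,800,3),np.uint8); o[:350,:400]=a;o[:350,400:]=b;o[350:,:330]=w
    cv2.imwrite(f"pics/{tag}.png",o)
E
python3 -c "
from h import *
look('a1')"
```

```text
t 3.5 tcp [ 0.421  -0.1861  0.2397] sel -145.9 29.6 xhead 0.654 zt [ 0.    -0.001 -1.   ] F [-0.5  0.4  0.6] w -0.0
```

View pics/a1.png

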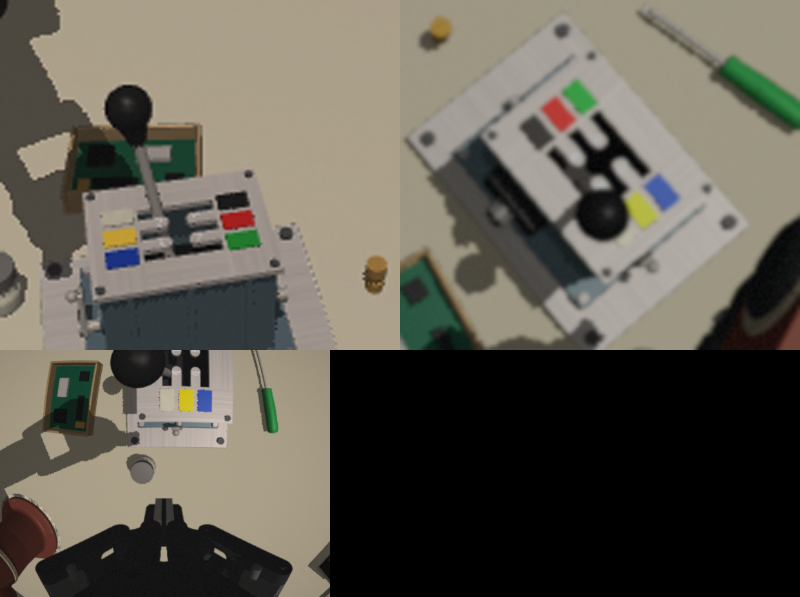

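{"fn": "step_arm", "kwargs": {
  "motion": [
    [0.02,0.027,0,0,0,0,255],
    [0.04,0.054,-0.01,0,0,0,255],
    [0.06,0.08,-0.02,0,0,0,255],
    [0.083,0.109,-0.03,0,0,0,255],
    [0.083,0.109,-0.03,0,0,0,255],
    [0.083,0.109,-0.03,0,0,0,255]
  ]
}}

```text
time: 4.25
tool_pos: [0.4624, -0.1317, 0.2245]
tool_rot: [0.0, 0.947, 0.321, -0.0]
contact_force: [-0.7, 0.3, 0.6]
gripper_width: 0.001
```

```bash
python3 -c "
from h import *
look('a2')"
```

```text
t 4.25 tcp [ 0.4624 -0.1317  0.2245] sel -79.9 47.5 xhead 0.654 zt [-0. -0. -1.] F [-0.7  0.3  0.6] w 0.0
```

View pics/a2.png

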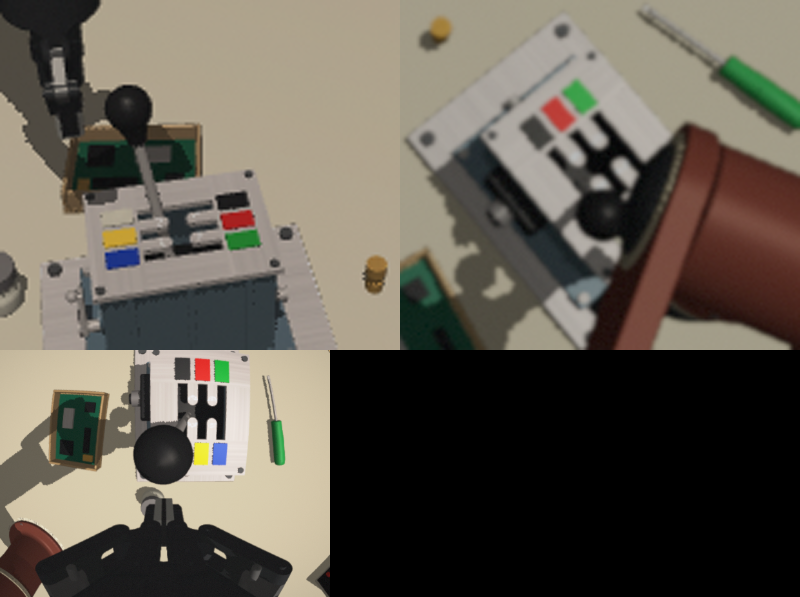

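{"fn": "step_arm", "kwargs": {
  "motion": [
    [0.008,0.006,0,0,0,0,255],
    [0.016,0.012,0,0,0,0,255],
    [0.022,0.017,0,0,0,0,255],
    [0.027,0.021,0,0,0,0,255],
    [0.032,0.025,0,0,0,0,255],
    [0.036,0.028,0,0,0,0,255],
    [0.04,0.031,0,0,0,0,255],
    [0.044,0.034,0,0,0,0,255],
    [0.048,0.037,0,0,0,0,255],
    [0.048,0.037,0,0,0,0,255]
  ]
}}

```text
time: 5.4
tool_pos: [0.487, -0.1123, 0.2245]
tool_rot: [0.0, 0.947, 0.322, 0.0]
contact_force: [-2.7, -1.7, 2.8]
gripper_width: 0.004
```

```bash
python3 -c "
from h import *
look('a3')"
```

```text
t 5.4 tcp [ 0.487  -0.1123  0.2245] sel -48.6 47.8 xhead 0.655 zt [ 0. -0. -1.] F [-2.7 -1.7  2.8] w 0.0
```

View pics/a3.png

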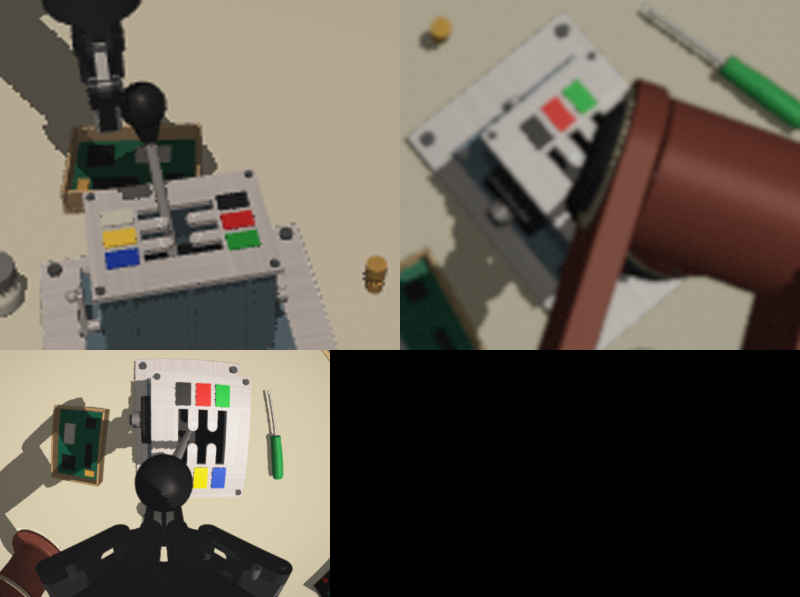

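```bash
cat >> h.py <<'E'
def lever(crop,uv0=(0,.024),free=(0,1)):
    z=np.load("cams.npz"); S=(z["Sm"],z["Sr"],z["St"]); p=np.load("pose.npy").copy()
    p[:3]=[0.5564,-0.1203,0.6533]  # side-only fit
    k=np.array(crop)/2.5+(150,150)
    def f(x):
        u=list(uv0)
        for i,j in enumerate(free): u[j]=x[i]
        return (proj(S,s2w(p,knob_s(*u)))-k).ravel()
    r=least_squares(f,[uv0[j] for j in free]); print("lever gate mm",(r.x*1e3).round(1),"res",r.fun.round(2))
E
python3 -c "
from h import *
lever((129,108));lever((145,105))"
```

```text
lever gate mm [-16.1  24.6] res [0. 0.]
lever gate mm [-9.1 24.1] res [ 0. -0.]
```

{"fn": "step_arm", "kwargs": {
  "motion": [
    [0.004,0.003,0,0,0,0,255],
    [0.008,0.006,0,0,0,0,255],
    [0.012,0.009,0,0,0,0,255],
    [0.016,0.012,0,0,0,0,255],
    [0.02,0.015,0,0,0,0,255],
    [0.024,0.0185,0,0,0,0,255],
    [0.0285,0.022,0,0,0,0,255],
    [0.0285,0.022,0,0,0,0,255]
  ]
}}

```text
time: 6.35
tool_pos: [0.5013, -0.1011, 0.2244]
tool_rot: [-0.0, 0.947, 0.322, 0.0]
contact_force: [-1.7, -2.5, 2.8]
gripper_width: -0.003
```

```bash
python3 -c "
from h import *
look('a4')"
```

```text
t 6.35 tcp [ 0.5013 -0.1011  0.2244] sel -30.4 48.0 xhead 0.655 zt [ 0.  0. -1.] F [-1.7 -2.5  2.8] w -0.0
```

View pics/a4.png

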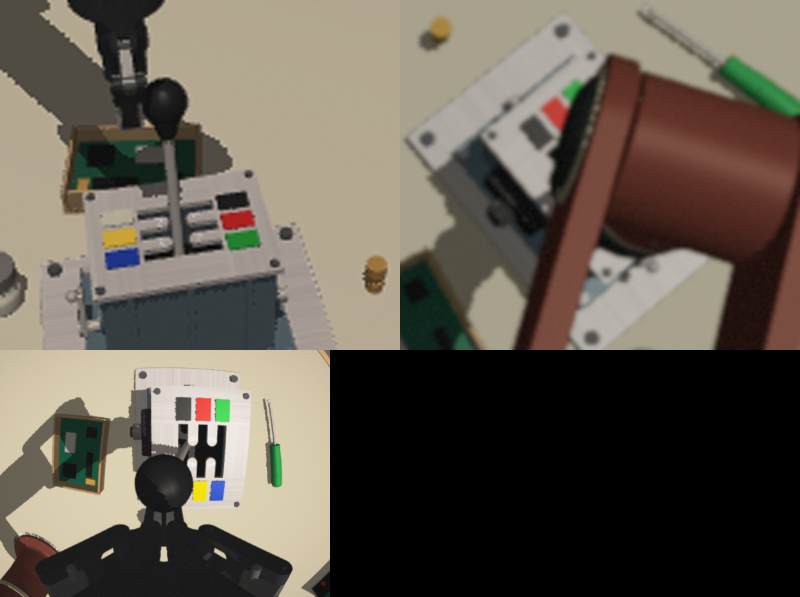

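```bash
python3 -c "
from h import *
lever((165,102))"
```

```text
lever gate mm [-0.5 23.8] res [0. 0.]
```

{"fn": "step_arm", "kwargs": {
  "motion": [
    [-0.035,-0.027,0,0,0,0,255],
    [-0.071,-0.055,0.05,0,0,0,255],
    [-0.071,-0.055,0.14,0,0,-0.1,255],
    [-0.06,-0.02,0.22,0,0,-0.2,255],
    [-0.04,0.05,0.22,0,0,-0.3,255],
    [-0.016,0.119,0.22,0,0,-0.4,255],
    [-0.016,0.119,0.22,0,0,-0.5,255],
    [-0.016,0.119,0.22,0,0,-0.6,255],
    [-0.016,0.119,0.22,0,0,-0.7,255],
    [-0.016,0.119,0.22,0,0,-0.8,255]
  ]
}}

```text
time: 7.5
tool_pos: [0.4933, -0.041, 0.3338]
tool_rot: [-0.001, 0.964, -0.268, -0.0]
contact_force: [0.3, 0.6, -0.1]
gripper_width: 0.001
```

```bash
python3 -c "
from h import *
look('a5')"
```

```text
t 7.5 tcp [ 0.4933 -0.041   0.3338] sel -0.2 100.5 xhead -0.542 zt [ 0.     0.002 -1.   ] F [ 0.3  0.6 -0.1] w 0.0
```

View pics/a5.png

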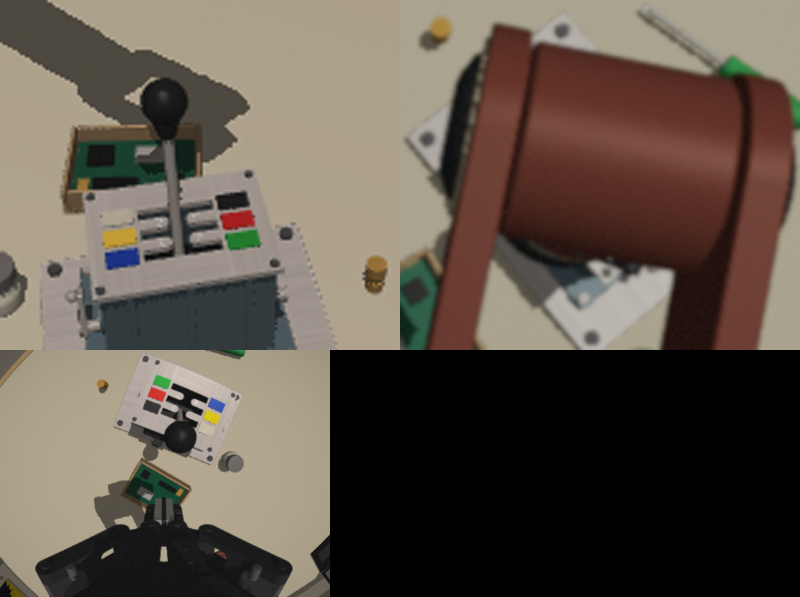

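{"fn": "step_arm", "kwargs": {
  "motion": [
    [0,0,0,0,0,-0.08,255],
    [0,0,-0.04,0,0,-0.16,255],
    [0,0,-0.1,0,0,-0.25,255],
    [0,0,-0.16,0,0,-0.25,255],
    [0,0,-0.213,0,0,-0.25,255],
    [0,0,-0.213,0,0,-0.25,255]
  ]
}}

```text
time: 8.25
tool_pos: [0.4905, -0.0411, 0.223]
tool_rot: [0.001, 0.898, -0.439, -0.004]
contact_force: [0.2, -0.6, -0.8]
gripper_width: -0.002
```

```bash
python3 -c "
from h import *
look('a6')"
```

```text
t 8.25 tcp [ 0.4905 -0.0411  0.223 ] sel -2.4 102.2 xhead -0.909 zt [-0.008  0.003 -1.   ] F [ 0.2 -0.6 -0.8] w -0.0
```

View pics/a6.png

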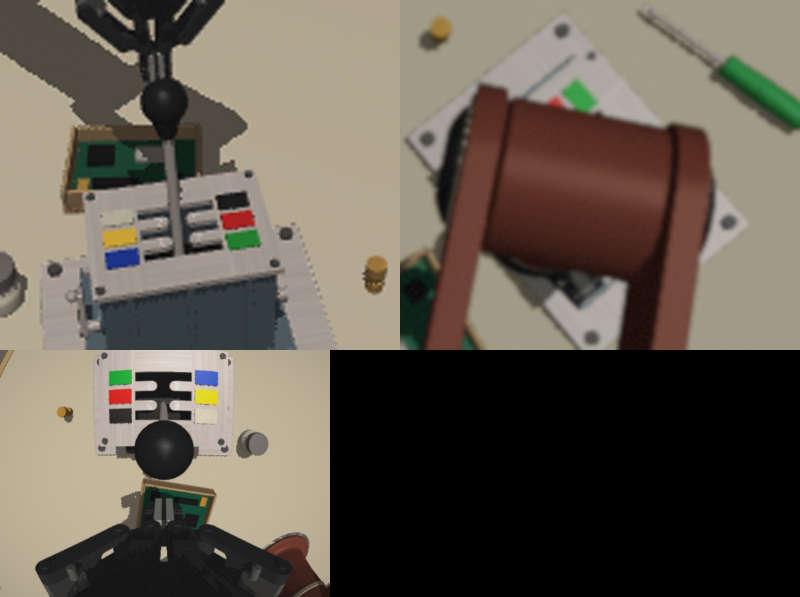

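{"fn": "step_arm", "kwargs": {
  "motion": [
    [0.01,-0.013,0,0,0,0,255],
    [0.02,-0.026,0,0,0,0,255],
    [0.026,-0.034,0,0,0,0,255],
    [0.032,-0.042,0,0,0,0,255],
    [0.038,-0.049,0,0,0,0,255],
    [0.044,-0.057,0,0,0,0,255],
    [0.05,-0.065,0,0,0,0,255],
    [0.056,-0.073,0,0,0,0,255],
    [0.062,-0.081,0,0,0,0,255],
    [0.062,-0.081,0,0,0,0,255]
  ]
}}

```text
time: 9.4
tool_pos: [0.5244, -0.0832, 0.2277]
tool_rot: [0.0, 0.898, -0.44, 0.0]
contact_force: [0.9, -0.1, 0.3]
gripper_width: -0.003
```

```bash
python3 -c "
from h import *
look('a7')"
```

```text
t 9.4 tcp [ 0.5244 -0.0832  0.2277] sel -1.2 48.1 xhead -0.912 zt [ 0.    -0.001 -1.   ] F [ 0.9 -0.1  0.3] w -0.0
```

View pics/a7.png

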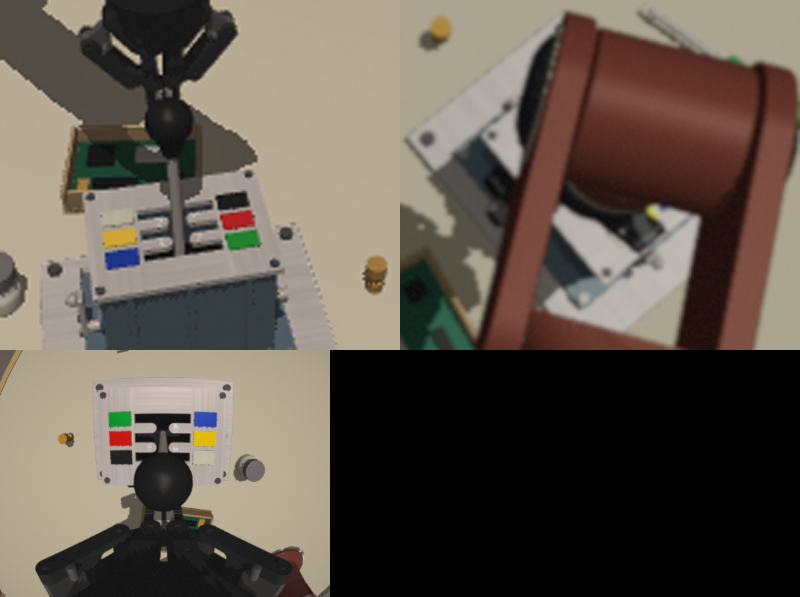

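{"fn": "step_arm", "kwargs": {
  "motion": [
    [0.008,-0.01,0,0,0,0,255],
    [0.016,-0.021,0,0,0,0,255],
    [0.024,-0.031,0,0,0,0,255],
    [0.032,-0.042,0,0,0,0,255],
    [0.04,-0.052,0,0,0,0,255],
    [0.048,-0.062,0,0,0,0,255],
    [0.056,-0.073,0,0,0,0,255],
    [0.063,-0.082,0,0,0,0,255],
    [0.068,-0.089,0,0,0,0,255],
    [0.071,-0.092,0,0,0,0,255]
  ]
}}

```text
time: 10.55
tool_pos: [0.5594, -0.1286, 0.2271]
tool_rot: [-0.0, 0.898, -0.44, -0.001]
contact_force: [-0.3, 2.8, -0.6]
gripper_width: 0.001
```

```bash
python3 -c "
from h import *
look('a8')"
```

```text
t 10.55 tcp [ 0.5594 -0.1286  0.2271] sel -1.1 -9.1 xhead -0.912 zt [-0.001  0.001 -1.   ] F [-0.3  2.8 -0.6] w 0.0
```

View pics/a8.png

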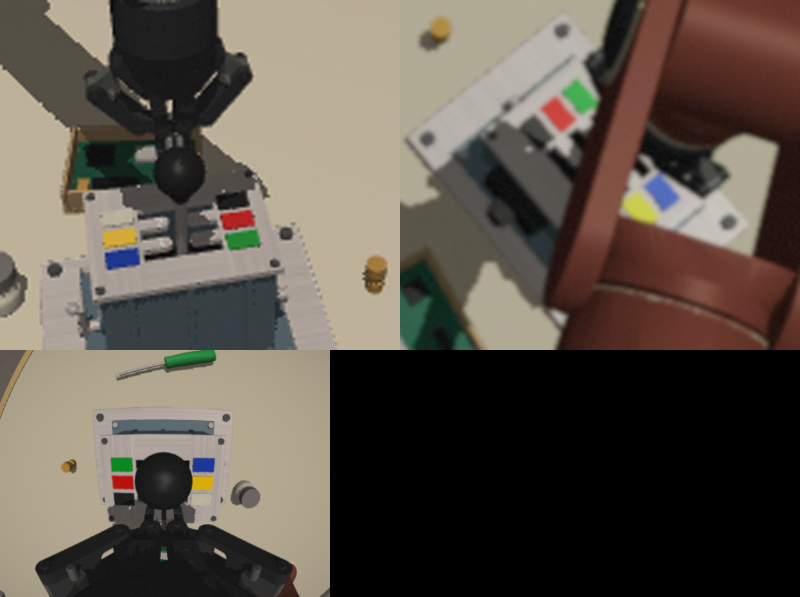

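{"fn": "step_arm", "kwargs": {
  "motion": [
    [0.002,-0.003,0,0,0,0,255],
    [0.004,-0.005,0,0,0,0,255],
    [0.006,-0.008,0,0,0,0,255],
    [0.007,-0.009,0,0,0,0,255],
    [0.0075,-0.0098,0,0,0,0,255],
    [0.0075,-0.0098,0,0,0,0,255]
  ]
}}

```text
time: 11.3
tool_pos: [0.5632, -0.1333, 0.2279]
tool_rot: [0.0, 0.898, -0.44, -0.0]
contact_force: [-2.1, 1.0, -1.2]
gripper_width: 0.004
```

```bash
python3 -c "
from h import *
lever((180,172),(0,-.02));look('a9')"
```

```text
lever gate mm [ -0.4 -20.8] res [0. 0.]
t 11.3 tcp [ 0.5632 -0.1333  0.2279] sel -1.0 -15.2 xhead -0.912 zt [-0. -0. -1.] F [-2.1  1.  -1.2] w 0.0
```

View pics/a9.png

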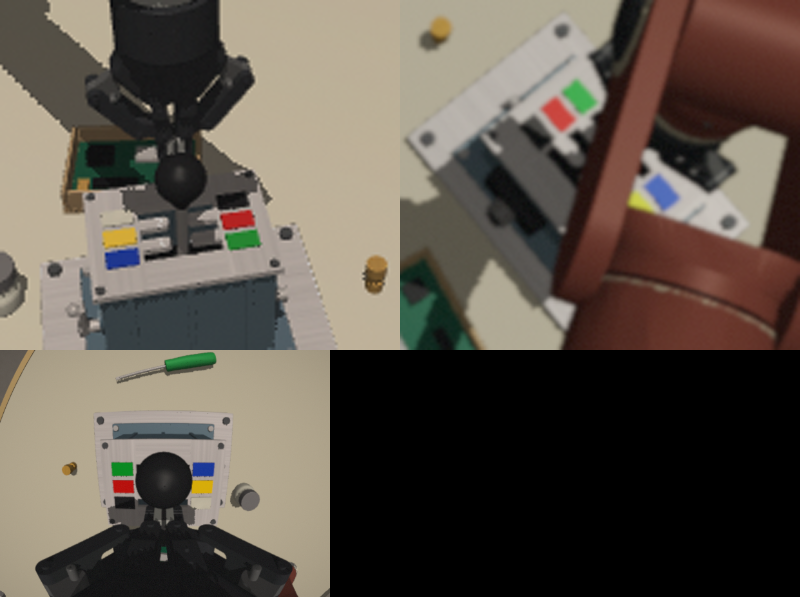

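{"fn": "step_arm", "kwargs": {
  "motion": [
    [0.001,-0.0015,0,0,0,0,255],
    [0.002,-0.0025,0,0,0,0,255],
    [0.0025,-0.0032,0,0,0,0,255],
    [0.0025,-0.0032,0,0,0,0,255]
  ]
}}

```text
time: 11.85
tool_pos: [0.5645, -0.1349, 0.2279]
tool_rot: [-0.0, 0.898, -0.44, -0.0]
contact_force: [-1.7, 1.7, -1.8]
gripper_width: 0.001
```

```bash
python3 -c "
from h import *
lever((180,179),(0,-.02))"
```

```text
lever gate mm [ -0.9 -24.2] res [-0.  0.]
```

{"fn": "step_arm", "kwargs": {
  "motion": [
    [-0.025,0.032,0,0,0,0,255],
    [-0.045,0.059,0.05,0,0,0,255],
    [-0.045,0.059,0.14,0,0,0.1,255],
    [-0.045,0.059,0.22,0,0,0.2,255],
    [-0.05,0.01,0.22,0,0,0.3,255],
    [-0.065,-0.07,0.22,0,0,0.4,255],
    [-0.08,-0.139,0.22,0,0,0.5,255],
    [-0.08,-0.139,0.22,0,0,0.6,255],
    [-0.08,-0.139,0.22,0,0,0.7,255],
    [-0.08,-0.139,0.22,0,0,0.8,255]
  ]
}}

```text
time: 12.85
tool_pos: [0.525, -0.2057, 0.3392]
tool_rot: [0.001, 0.989, 0.145, 0.001]
contact_force: [-0.5, 0.1, 0.3]
gripper_width: -0.007
```

{"fn": "step_arm", "kwargs": {
  "motion": [
    [0,0,0,0,0,0.08,255],
    [0,0,-0.02,0,0,0.16,255],
    [0,0,-0.06,0,0,0.247,255],
    [0,0,-0.11,0,0,0.247,255],
    [0,0,-0.11,0,0,0.247,255]
  ]
}}

```text
time: 13.35
tool_pos: [0.5235, -0.2042, 0.2798]
tool_rot: [-0.001, 0.947, 0.323, -0.002]
contact_force: [-0.2, -0.2, -0.5]
gripper_width: 0.003
```

```bash
python3 -c "
from h import *
look('b1')"
```

```text
t 13.35 tcp [ 0.5235 -0.2042  0.2798] sel -75.7 -47.2 xhead 0.657 zt [-0.004  0.001 -1.   ] F [-0.2 -0.2 -0.5] w 0.0
```

View pics/b1.png

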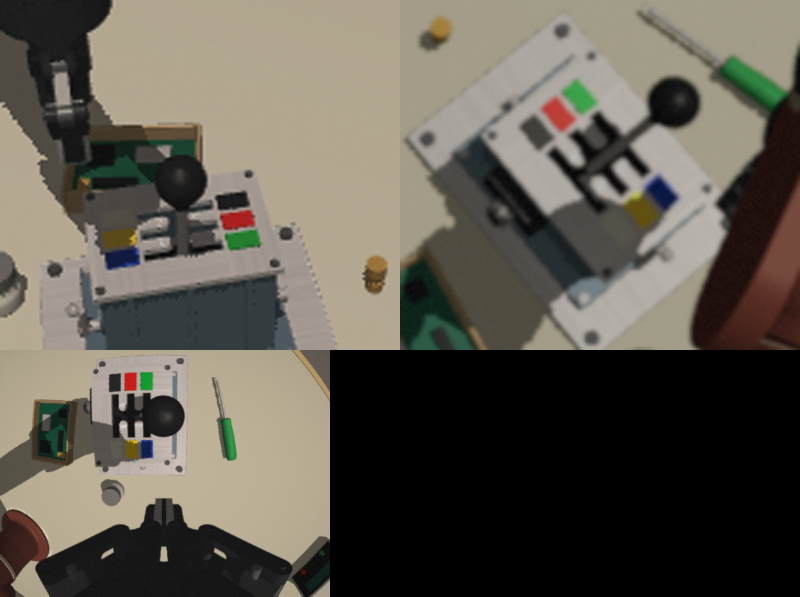

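{"fn": "step_arm", "kwargs": {
  "motion": [
    [0,0,-0.06,0,0,0,255],
    [0,0,-0.116,0,0,0,255],
    [0.016,0.012,-0.116,0,0,0,255],
    [0.032,0.024,-0.116,0,0,0,255],
    [0.048,0.037,-0.116,0,0,0,255],
    [0.058,0.045,-0.116,0,0,0,255],
    [0.065,0.05,-0.116,0,0,0,255],
    [0.072,0.055,-0.116,0,0,0,255],
    [0.078,0.06,-0.116,0,0,0,255],
    [0.084,0.064,-0.116,0,0,0,255]
  ]
}}

```text
time: 14.5
tool_pos: [0.5665, -0.1728, 0.2256]
tool_rot: [0.001, 0.947, 0.323, -0.0]
contact_force: [-3.4, -2.2, 3.2]
gripper_width: -0.001
```

```bash
python3 -c "
from h import *
lever((180,182),(0,-.02));look('b2')"
```

```text
lever gate mm [ -1.2 -25.6] res [0. 0.]
t 14.5 tcp [ 0.5665 -0.1728  0.2256] sel -22.5 -48.6 xhead 0.657 zt [-0.    -0.001 -1.   ] F [-3.4 -2.2  3.2] w -0.0
```

View pics/b2.png

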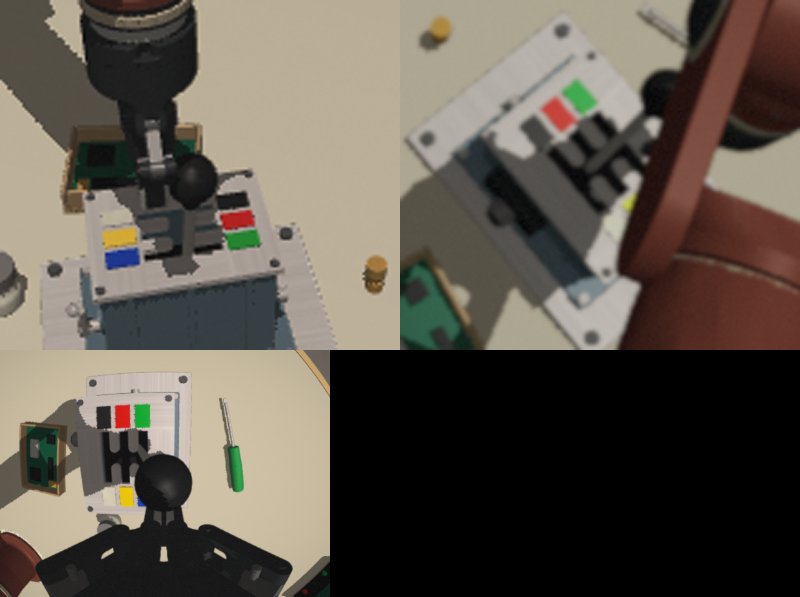

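{"fn": "step_arm", "kwargs": {
  "motion": [
    [0.007,0.0054,0,0,0,0,255],
    [0.014,0.011,0,0,0,0,255],
    [0.021,0.016,0,0,0,0,255],
    [0.028,0.0215,0,0,0,0,255],
    [0.035,0.027,0,0,0,0,255],
    [0.042,0.032,0,0,0,0,255],
    [0.048,0.037,0,0,0,0,255],
    [0.054,0.0415,0,0,0,0,255],
    [0.059,0.0453,0,0,0,0,255],
    [0.062,0.0476,0,0,0,0,255]
  ]
}}

```text
time: 15.65
tool_pos: [0.5971, -0.1482, 0.2238]
tool_rot: [-0.001, 0.946, 0.323, -0.001]
contact_force: [-2.1, -4.1, -3.5]
gripper_width: -0.003
```

```bash
python3 -c "
from h import *
look('b3')"
```

```text
t 15.65 tcp [ 0.5971 -0.1482  0.2238] sel 16.8 -47.7 xhead 0.658 zt [-0.002  0.001 -1.   ] F [-2.1 -4.1 -3.5] w -0.0
```

View pics/b3.png

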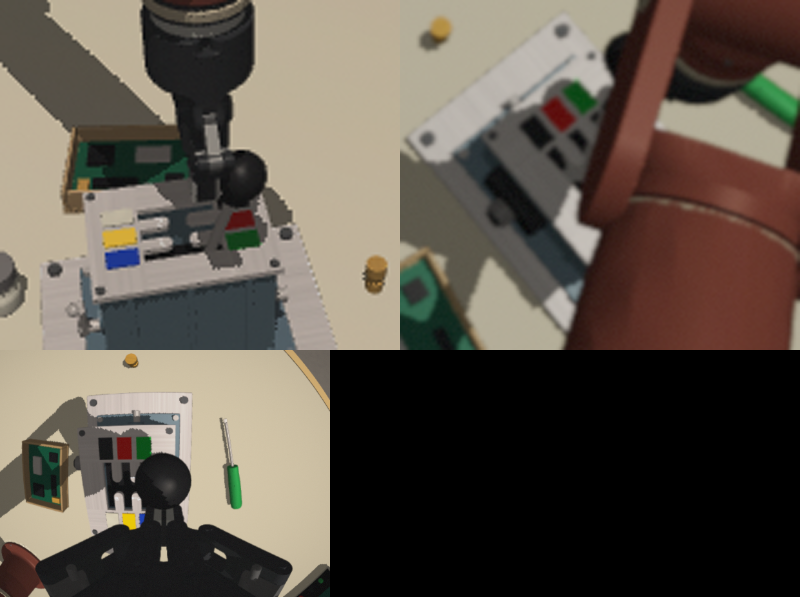

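{"fn": "step_arm", "kwargs": {
  "motion": [
    [0.002,0.0015,0,0,0,0,255],
    [0.004,0.003,0,0,0,0,255],
    [0.006,0.0046,0,0,0,0,255],
    [0.008,0.006,0,0,0,0,255],
    [0.009,0.007,0,0,0,0,255],
    [0.009,0.007,0,0,0,0,255]
  ]
}}

```text
time: 16.4
tool_pos: [0.6021, -0.1449, 0.225]
tool_rot: [-0.0, 0.946, 0.323, 0.0]
contact_force: [-3.0, -2.4, -2.3]
gripper_width: 0.001
```

{"fn": "step_arm", "kwargs": {
  "motion": [
    [0.0012,0.0009,0,0,0,0,255],
    [0.0024,0.0018,0,0,0,0,255],
    [0.0024,0.0018,0,0,0,0,255]
  ]
}}

```text
time: 16.7
tool_pos: [0.6032, -0.1441, 0.2249]
tool_rot: [-0.0, 0.946, 0.323, -0.0]
contact_force: [-2.9, -1.7, -3.5]
gripper_width: -0.003
```

```bash
python3 -c "
from h import *
look('b4')"
```

```text
t 16.7 tcp [ 0.6032 -0.1441  0.2249] sel 24.1 -48.2 xhead 0.658 zt [-0.  0. -1.] F [-2.9 -1.7 -3.5] w -0.0
```

View pics/b4.png

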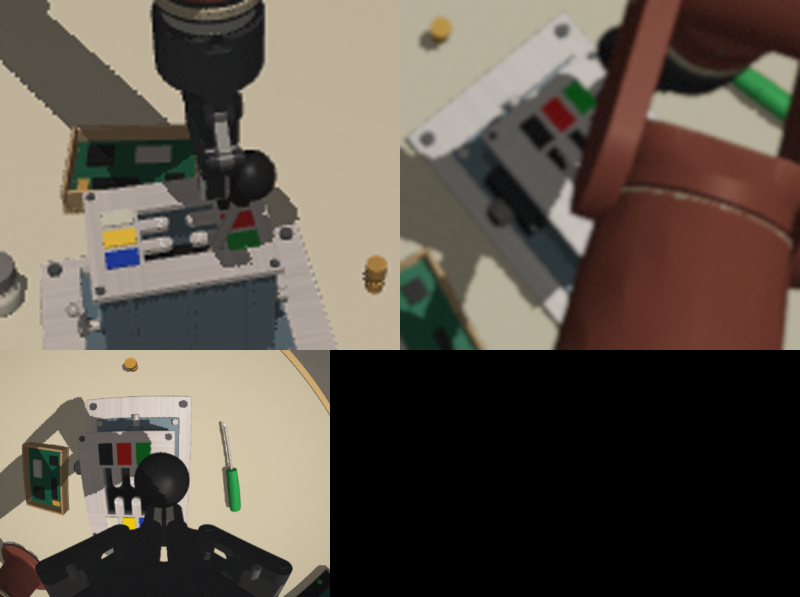

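{"fn": "step_arm", "kwargs": {
  "motion": [
    [0.001,0.0008,0,0,0,0,255],
    [0.002,0.0015,0,0,0,0,255],
    [0.002,0.0015,0,0,0,0,255]
  ]
}}

```text
time: 17.15
tool_pos: [0.6039, -0.1436, 0.2249]
tool_rot: [0.0, 0.946, 0.323, -0.0]
contact_force: [-4.4, -1.6, -3.0]
gripper_width: 0.001
```

{"fn": "step_arm", "kwargs": {
  "motion": [
    [0.001,0.0008,0,0,0,0,255],
    [0.0016,0.0012,0,0,0,0,255],
    [0.0016,0.0012,0,0,0,0,255]
  ]
}}

```text
time: 17.45
tool_pos: [0.6043, -0.1433, 0.2248]
tool_rot: [0.0, 0.946, 0.323, -0.001]
contact_force: [-6.2, -3.2, -2.8]
gripper_width: 0.002
```

{"fn": "step_arm", "kwargs": {
  "motion": [
    [0.001,0.0008,0,0,0,0,255],
    [0.0016,0.0012,0,0,0,0,255],
    [0.0016,0.0012,0,0,0,0,255]
  ]
}}

```text
time: 17.75
tool_pos: [0.6046, -0.1431, 0.2247]
tool_rot: [0.0, 0.947, 0.323, -0.002]
contact_force: [-7.8, -4.8, -2.1]
gripper_width: -0.001
```

{"fn": "step_arm", "kwargs": {
  "motion": [
    [0.001,0.0008,0,0,0,0,255],
    [0.0016,0.0012,0,0,0,0,255],
    [0.0016,0.0012,0,0,0,0,255]
  ]
}}

```text
time: 18.05
tool_pos: [0.6048, -0.1429, 0.2247]
tool_rot: [0.0, 0.947, 0.323, -0.003]
contact_force: [-9.2, -5.4, -0.8]
gripper_width: -0.001
```

{"fn": "step_arm", "kwargs": {
  "motion": [
    [-0.01,-0.008,0,0,0,0,255],
    [-0.05,-0.038,0,0,0,0,255],
    [-0.1,-0.076,0,0,0,0,255],
    [-0.15,-0.115,0.03,0,0,0,255],
    [-0.21,-0.16,0.08,0,0,0,255],
    [-0.27,-0.21,0.12,0,0,0,255],
    [-0.33,-0.26,0.15,0,0,0,255],
    [-0.38,-0.3,0.15,0,0,0,255],
    [-0.38,-0.3,0.15,0,0,0,255],
    [-0.38,-0.3,0.15,0,0,0,255]
  ]
}}

```text
time: 19.05
tool_pos: [0.4173, -0.2919, 0.3013]
tool_rot: [0.001, 0.947, 0.322, 0.002]
contact_force: [-0.3, 0.1, 0.1]
gripper_width: 0.001
```

```bash
python3 -c "
from h import *
look('b5')
from plant import eyes
z=np.load('cams.npz');p=np.load('pose.npy')
C={'top':(z['Tm'],z['Tr'],z['Tt']),'side':(z['Sm'],z['Sr'],z['St'])}
for n in C:
  for t in ('shaft_at_gate','tag_green','knob'):
    print(n,t,[(np.round(q['uv'],1),round(q['p'],2)) for q in eyes.pinpoint(t,n)[:2]])
  print('exp at 28,-24: shaft,knob,tag',proj(C[n],s2w(p,[[.028,-.024,.138],knob_s(.028,-.024),[.052,-.024,.138]])).round(1).tolist())
  im=eyes.grab_frame(n)['pixels'][:,:,::-1]
  o=(310,150) if n=='top' else (190,190)
  cv2.imwrite('pics/b5%s.png'%n,cv2.resize(im[o[1]:o[1]+70,o[0]:o[0]+90],None,fx=8,fy=8,interpolation=cv2.INTER_CUBIC))
"
```

```text
t 19.05 tcp [ 0.4173 -0.2919  0.3013] sel -213.4 -52.0 xhead 0.657 zt [ 0.004 -0.001 -1.   ] F [-0.3  0.1  0.1] w 0.0
top shaft_at_gate [(array([341.4, 199.6]), 0.74), (array([321.9, 196.4]), 0.68)]
top tag_green [(array([327.3, 189.7]), 0.51)]
top knob [(array([344.8, 171.2]), 0.6)]
exp at 28,-24: shaft,knob,tag [[339.0, 196.6], [347.8, 170.2], [331.5, 188.0]]
side shaft_at_gate [(array([235.8, 247.7]), 0.77)]
side tag_green [(array([248. , 244.2]), 0.6)]
side knob [(array([251.5, 221. ]), 0.94)]
exp at 28,-24: shaft,knob,tag [[235.7, 247.8], [249.2, 219.1], [246.6, 246.1]]
```

View pics/b5.png

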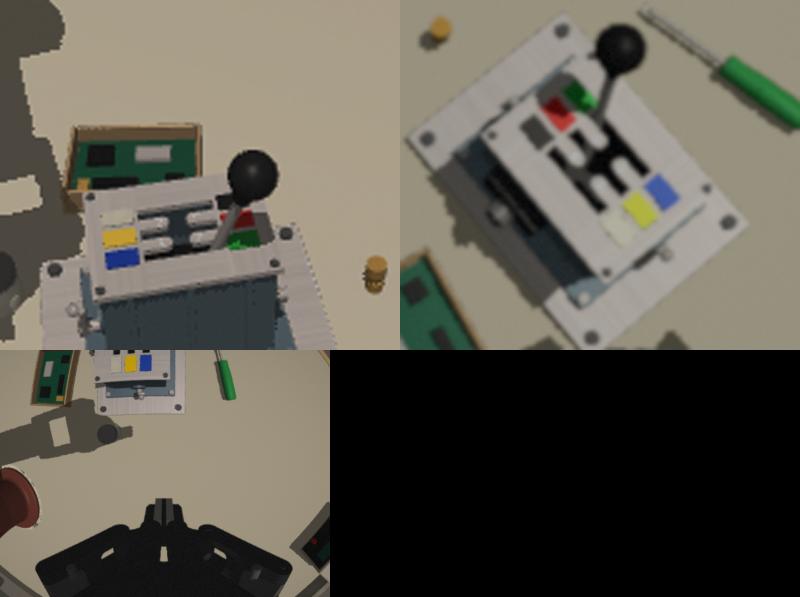

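View pics/b5top.png

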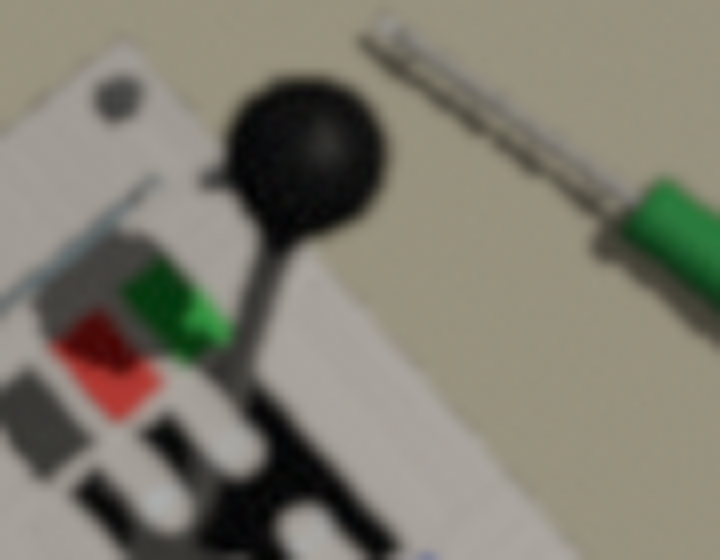

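View pics/b5side.png

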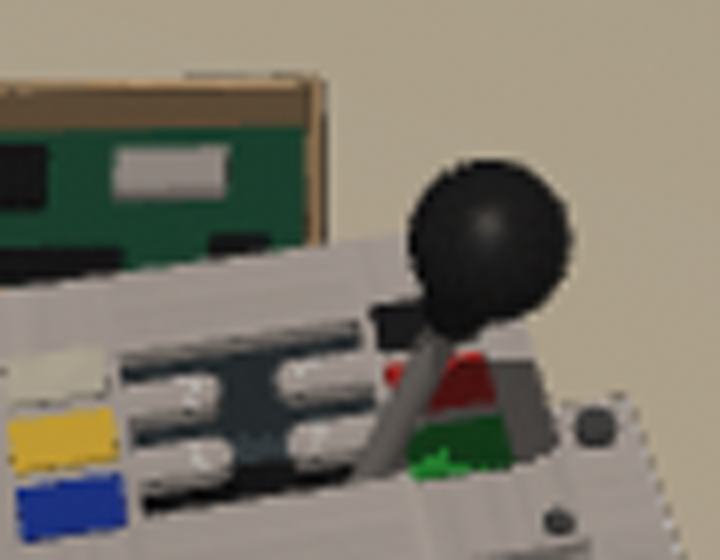

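```bash
python3 -c "
from plant import manip,monitor
print(manip.job_done(), monitor.state()['time'])"
```

```text
the job is handed in; nothing more can be done
the job is handed in; nothing more can be done
```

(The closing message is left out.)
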